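# Close up a pump module's service cover and hold it down

### The job

Close up the service cover on top of the white pump module: first swing the steel hasp down over its staple until it lies flat, then turn the winged quarter-turn fastener clockwise until the slot line along its wing lines up with the two marks on the cover. Let go of the fastener, press on the round rubber pad in the middle of the cover until the cover is fully down against its frame, and finish while still holding it pressed there; leave the bottles, glassware, carton, vial and screwdriver where they are.

Things in the scene. Friction and masses are not known exactly. Their poses are not given: they have to be found in the camera images.
- module: white fixed box 300 mm (its x) by 380 (y) by 100 tall. Origin: centre of underside; z up, front -x. On its flat deck sits a grey cover 160 (x) by 260 (y) by 8 mm, centred at module x = -30, y = 0, axes parallel to the module's, top 114 mm above the table when not pressed. Fastener (-y side), rubber pad (middle) and hasp (+y side) stand in a row along module x = -30 mm
- panel (a joint): how far the cover is pressed down, m: 0 = proud on its foam seal, 0.006 = fully down on its frame (hard stop). The seal is springy: yields from 3 N, about 14 N for fully down. The cover, with hasp, fastener and pad on it, moves straight down without tilting and springs back when let go
- hasp (a joint): hasp angle, rad: 0 = closed, lying flat and level over the staple; grows as it opens, upright at 1.57 (it starts 0.9 to 1.5). Stiff hinge (0.05 N m): it stays where it is left. No spring
- hasp_hinge (a point): on the hasp's hinge axis, mid-width, 4 mm above the cover's top. Axes parallel to the module's: the hinge axis is x, the closed hasp points along +y. At angle q the hasp points along cos(q) of +y plus sin(q) of +z
- hasp_push (a point): point on the hasp's outer face (upper when closed), 45 mm from the hinge axis: the place to push it shut. The hasp is a steel strap 34 mm wide, 3 mm thick (its mid-plane holds the hinge axis), reaching 102 mm from the axis, solid to 65 mm, with a 12 mm wide slot from 65 to 92 mm. Axes turn with it: y along it away from the hinge, z out of its outer face
- staple (a point): top of the fixed staple, a 4 mm wire loop 20 mm long (module y), standing on a catch block on the deck; top 133 mm above the table. It passes through the closed hasp's slot and sticks up 14 mm above the strap
- fastener (a joint): fastener angle, rad, growing clockwise seen from above: 1.571 = slot line in line with the two dark marks on the cover (they lie along the module's y, either side of the fastener). Starts 0.25 to 0.75, turns on to a stop at 1.80; stiff (0.06 N m), stays where it is left
- wing (a point): the fastener's wing grip, an upright steel bar 42 mm long (its x), 10 mm thick (its y), 26 mm tall, dark slot line along its top. Point: centre of its underside on the turning axis, on a steel disc 44 mm across and 6 mm high; 120 mm above the table when the cover is not pressed. At fastener angle 0 its x is the module's x
- press_pad: round black rubber pad, 34 mm across, 6 mm high, fixed to the cover 80 mm from the fastener's axis and 70 mm from the hasp's hinge. Origin: centre of its underside, on the cover's top; its top is 120 mm above the table when nothing is pressed. The rubber gives up to 2 mm, 6 N per mm, on top of the cover's own travel
- flask: bystander, to be left alone: conical glass flask, 76 mm across, 118 mm tall, in the red tray. Origin: centre of its underside
- beaker: bystander, to be left alone: glass beaker, 68 mm across, 85 mm tall, in the red tray. Origin: centre of its underside
- carton: bystander, to be left alone: long cardboard carton 170 x 40 x 30 mm lying on the table. Origin: centre of its underside
- bottle_a: bystander, to be left alone: clear reagent bottle, 72 mm across, 170 mm tall, on the table. Origin: centre of its underside
- bottle_b: bystander, to be left alone: amber reagent bottle, 72 mm across, 170 mm tall, on the table. Origin: centre of its underside
- vial: bystander, to be left alone: small amber vial, 28 mm across, 42 mm tall, standing on the module's deck behind the cover. Origin: centre of its underside
- driver: bystander, to be left alone: screwdriver 150 mm long lying on the module's deck behind the cover. Origin: centre of its underside

How it is judged:
On the way, in this order (a step that is already met when the one before it is completed fails the run):
1. the hasp lies closed over its staple (value of joint hasp below 0.1 rad), for 0.2 s.
2. the fastener's slot line is in line with the marks, the hasp still closed (value of joint hasp below 0.1 rad and value of joint fastener between 1.4 and 1.74 rad), for 0.2 s.
3. the fingers, off the fastener, press the pad and the cover is down against its frame (all of step 2 and value of joint panel above 0.0045 m and contact force between the fingers and press_pad above 6 N and contact force between the fingers and fastener below 0.5 N), for 0.3 s.
At the end, for the whole second after the job is handed in: Hasp within 0.10 rad of flat; fastener within 0.17 rad of the marks; the cover pressed at least 4.5 of its 6 mm down, with the fingers pushing on the rubber pad with more than 6 N and not touching the fastener's wing; held so through the last second (all of step 3); the arm keeps its last pose, push and grip.
It fails at once if the flask or beaker was moved more than 30 mm or tipped (distance of any of flask, beaker from where it was at the start of the episode above 0.03 m or angle between any of flask, beaker's own z axis and vertical above 0.5 rad).
It fails at once if a bottle was moved more than 30 mm or tipped (distance of any of bottle_a, bottle_b from where it was at the start of the episode above 0.03 m or angle between any of bottle_a, bottle_b's own z axis and vertical above 0.5 rad).
It fails at once if the carton was moved more than 30 mm (distance of carton from where it was at the start of the episode above 0.03 m).
It fails at once if the vial or screwdriver was moved more than 30 mm, or the vial tipped (distance of any of vial, driver from where it was at the start of the episode above 0.03 m or angle between vial's own z axis and vertical above 0.5 rad).
It also fails if it takes over 64 s, if anything falls off the work surface, if the arm or the gripper's body presses on something with over 40 N, if the wrist force passes 120 N, or if a joint passes its speed limit or range.

### The arm

A 7-joint arm with a two-finger parallel gripper is mounted at the origin on the work surface. World frame = base frame: x ahead of the robot, y to its left, z up, the work surface at z = 0. Lengths are in m, angles in rad, forces in N, time in s.
With the tool pointing down it reaches from about 0.425 to 0.975 m from the base axis. Payload 16.7 kg.
Tool frame: the origin (TCP) lies on the centre line of the jaws, within the pads' length; the fingertips stand 25 mm ahead of it and the grasp point (between the pads) lies 6 mm ahead of it; z points along the fingers, y is the direction in which the jaws open and shut (so a half turn about z gives the same grasp; the last joint's range is limited). The gripper opens to 85 mm and grips with 20 to 120 N. Pads are 22 mm wide; open, the fingers measure 114 mm over their backs; the gripper's body (76 mm by 85 mm) begins 54 mm behind the grasp point. The pads swing forward as they close: fully open they stand 13 mm farther back than shut.
Start: joints at [1.062, 0.426, 0.074, 1.606, -0.034, 1.111, -0.067], TCP at [0.237, -0.632, 0.256] pointing down, gripper open.
Joint ranges: [-2.85, 2.85], [-0.5, 2.14], [-1.23, 1.37], [0.21, 2.46], [-1.02, 4.16], [0.16, 2.05], [-2.73, 2.73]. Speed limits (rad/s): [1.89, 1.89, 2.39, 2.39, 3.01, 3.01, 3.01].

### API

Orientations are given as a unit quaternion [w, x, y, z].
In Python, from plant import * gives the robot as it stands.
- The arm moves only by the shell command python3 -m inch 'ROWS' [FORCE]. ROWS is JSON, a list of rows, each a list of 5 numbers: the opening, from 0 (shut) to 1 (fully open), then the shift along the tool's x, y, z in cm, then the turn about the tool's z in rad. A call has 1 to 12 rows; each row shifts and turns the commanded pose from where the row before left it, along the tool's axes as they then stand; what a row does not reach is not made up. A row lasts 1/8 s, in which the tool goes at most 62.5 mm and 10.7 degrees, less where a joint would pass 70% of its speed; a pose out of reach is approached as far as the arm can. A call with a gripper value outside its range is refused whole. The fingers move at their own pace and stop on an object; FORCE is the grip in N (left out, the last holds). Time passes only in rows, so rows that do not move let the fingers close. It gives the time, the measured TCP pose, the force and the opening at its end, in the units of the state.
- get_state(): the state, without advancing time (a new reading comes with each control period).
- get_image(name): name is "scene" or "top"; returns a dict with "image" (480x640x3 uint8, red, green, blue), "mtx" (3x3 intrinsics, pixels), "dist" ([k1, k2, p1, p2, k3] as OpenCV has them; the pictures are not rectified), "R" (3x3) and "t" (3): a world point X has camera coordinates R X + t. Camera axes: x right, y down, z forward; pixel columns grow to the right and rows downward; lengths in m; the calibration is good to about 2 mm. A picture is of the moment at which its call begins. There is no depth.
- job_done(): hands the job in, once; it reports no verdict.
The state is a dict: "clock": time; "joints": joint angles; "qvel": joint speeds; "tau": joint torques, N m; "tool_pos": TCP position; "tool_rot": TCP orientation; "ft_force": force on the tool from outside, world axes, zero at the start; "ft_torque": the same for the moment, N m; "opening": finger opening in m.
Only numpy, scipy, OpenCV 4.12 (cv2) and the standard library are available. Lean on these libraries where they do the work, as an engineer would, in place of code of your own. Each camera call takes 0.05 s, during which the arm holds its last target.

## Working session

There is one attempt and no reset: what is moved stays moved. The work goes in short steps, Python scripts to look and compute and a shell command to move; the robot and the scene stay as the last step left them, time stands still between calls to the robot, and variables do not carry over. Pictures are saved under pics/ and viewed, and the job is handed in when it is done.

```bash
mkdir -p pics; ls; python3 - <<'E'
from plant import *
import cv2,numpy as np
for n in("scene","top"):
    d=get_image(n); cv2.imwrite(f"pics/{n}0.png",d["image"][:,:,::-1])
    print(n,np.round(d["mtx"],1).tolist(),np.round(d["dist"],3),np.round(d["R"],3).tolist(),np.round(d["t"],3), "C",np.round(-d["R"].T@d["t"],3))
s=get_state();print(s)
E
```

```text
pics
scene [[474.5, 0.0, 321.6], [0.0, 474.5, 240.8], [0.0, 0.0, 1.0]] [-0.085  0.     0.     0.     0.   ] [[-0.241, 0.97, -0.006], [0.828, 0.203, -0.523], [-0.507, -0.131, -0.852]] [ 0.145 -0.414  1.525] C [1.151 0.143 1.084]
top [[480.4, 0.0, 320.6], [0.0, 480.4, 246.9], [0.0, 0.0, 1.0]] [-0.05  0.    0.    0.    0.  ] [[-0.001, -1.0, 0.014], [-0.994, -0.0, -0.106], [0.106, -0.014, -0.994]] [-0.017  0.549  1.305] C [0.407 0.002 1.356]
{'clock': 0.1, 'joints': array([ 1.06244638,  0.42666808,  0.07382932,  1.60655397, -0.03409395,
        1.11076104, -0.06709832]), 'qvel': array([-0.00024847, -0.00266757,  0.00034013, -0.00088673, -0.00250704,
       -0.00093311,  0.00150194]), 'tau': array([ 7.11597386e-03, -9.51534605e+01,  3.77032712e+00, -4.64402068e+01,
        1.94262882e-02,  6.55795739e-03,  4.92386573e-05]), 'tool_pos': array([ 0.23693091, -0.63169438,  0.25567597]), 'tool_rot': array([-5.48948031e-04,  9.83946857e-01,  1.78460812e-01, -1.37827405e-04]), 'ft_force': array([-0.0878124 , -0.12547723,  0.46411061]), 'ft_torque': array([-0.01776708,  0.00410298, -0.02919289]), 'opening': 0.08544489002575016}
```

View pics/scene0.png

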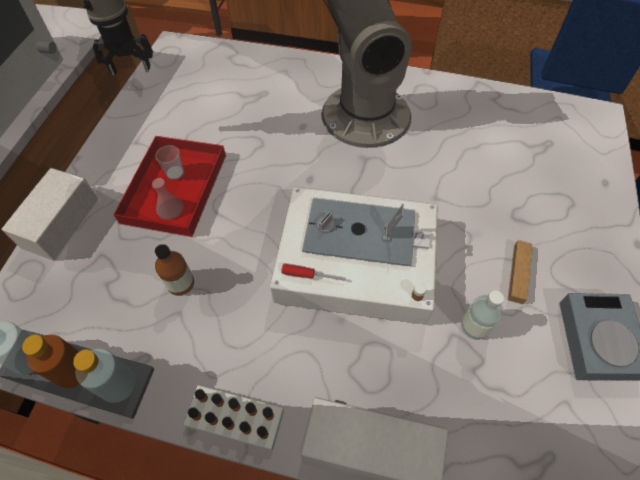

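View pics/top0.png

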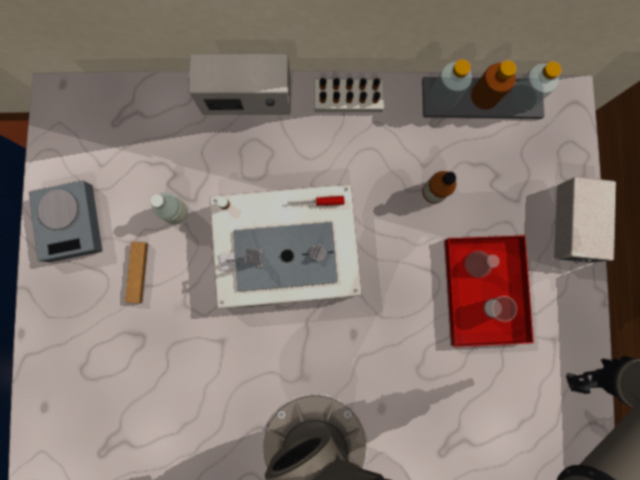

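The scene view shows the module at about (355,250), with the pad at (358,229), the wing at (325,221) and the hasp upright near (395,222). In the top view the pad is at (287,256), the wing at (318,254), and the hasp and staple at (255,257) and (225,260). I'll enlarge both next.

```bash
python3 - <<'E'
import cv2
a=cv2.imread("pics/scene0.png")[180:320,260:450]; cv2.imwrite("pics/s0c.png",cv2.resize(a,None,fx=4,fy=4,interpolation=cv2.INTER_CUBIC))
a=cv2.imread("pics/top0.png")[180:310,200:365]; cv2.imwrite("pics/t0c.png",cv2.resize(a,None,fx=4,fy=4,interpolation=cv2.INTER_CUBIC))
E
```

```text
(no output)
```

View pics/s0c.png

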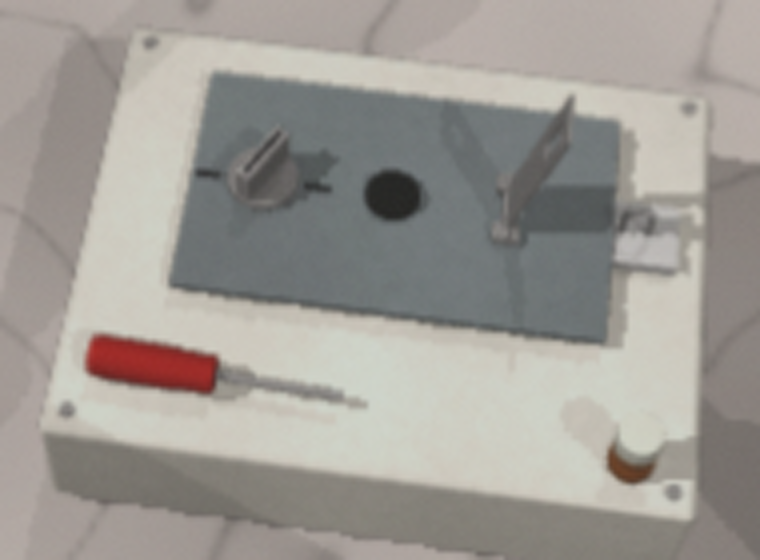

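View pics/t0c.png

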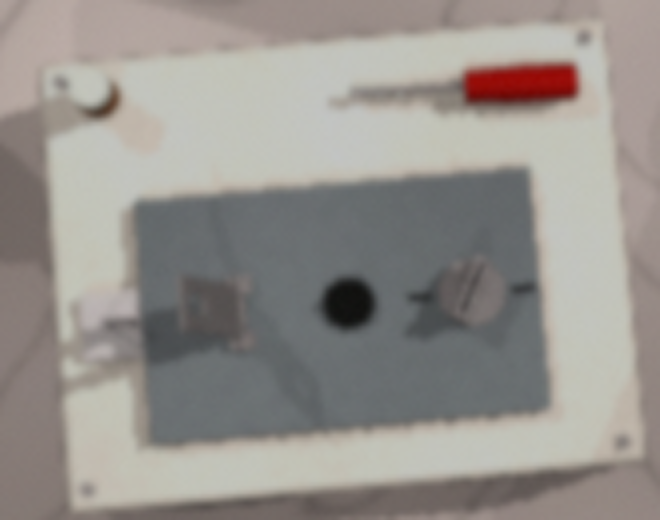

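Both close-ups are clear. In the scene crop the slot line runs (243,172)-(285,130). In the top crop it runs (458,306)-(484,266), the pad is at (348,302), and the hasp tip edge is at x≈182 with the hinge at about 245. Next I'll compute positions.

```bash
cat > h.py <<'E'
from plant import *
import cv2,numpy as np
def ray(d,p):
    u=cv2.undistortPoints(np.array([[p]],float),d["mtx"],d["dist"])[0,0]
    return -d["R"].T@d["t"], d["R"].T@np.array([u[0],u[1],1])
def onz(d,p,z):
    c,r=ray(d,p); return c+r*(z-c[2])/r[2]
def proj(d,X):
    return cv2.projectPoints(np.array([X],float),cv2.Rodrigues(d["R"])[0],d["t"],d["mtx"],d["dist"])[0][0,0]
E
python3 - <<'E'
from h import *
T=get_image("top");S=get_image("scene")
tc=lambda p:(p[0]/4+200-.375,p[1]/4+180-.375); sc=lambda p:(p[0]/4+260-.375,p[1]/4+180-.375)
def blob(d,lo,x0,x1,y0,y1):
    g=d["image"].max(2)[y0:y1,x0:x1]; m=(g<lo).astype(np.uint8)
    n,l,st,c=cv2.connectedComponentsWithStats(m); i=1+np.argmax(st[1:,4]); return c[i]+[x0,y0],st[i]
for n,d,b in(("top",T,(275,300,243,270)),("scene",S,(348,372,216,242))):
    c,st=blob(d,60,*b);print(n,c,st,onz(d,c,.120)[:3])
for n,d in(("top",T),("scene",S)):
    im=cv2.cvtColor(d["image"],cv2.COLOR_RGB2HSV).astype(int)
    h,s,v=im[...,0],im[...,1],im[...,2]
    m=((h>85)&(h<115)&(s>25)&(v<165)).astype(np.uint8); m[:180]=0;m[300:]=0;m[:,:200]=0;m[:,440:]=0
    m=cv2.morphologyEx(m,cv2.MORPH_CLOSE,np.ones((9,9)))
    k,_=cv2.findContours(m,0,2); k=max(k,key=cv2.contourArea); r=cv2.minAreaRect(k)
    q=cv2.approxPolyDP(k,8,True)[:,0]; print(n,cv2.contourArea(k),q.tolist())
    for p in q: print(np.round(onz(d,p,.114),4))
print("slot top",[onz(T,tc(p),.146).round(4) for p in((458,306),(484,266))])
print("slot scene",[onz(S,sc(p),.146).round(4) for p in((243,172),(285,130))])
print("marks top",[onz(T,tc(p),.114).round(4) for p in((412,298),(533,287))])
print("marks scn",[onz(S,sc(p),.114).round(4) for p in((198,173),(328,189))])
print("hinge top",onz(T,tc((245,312)),.118),"staple",onz(T,tc((120,322)),.133))
print("screws top",[onz(T,tc(p),.1).round(4) for p in((60,82),(584,38),(622,441),(87,490))])
print("screws scn",[onz(S,sc(p),.1).round(4) for p in((150,42),(688,108),(67,410),(674,492))])
E
```

```text
top [286.62601626 255.50406504] [  6   7  13  12 123] [0.51658888 0.07188675 0.12      ]
scene [357.91338583 228.51968504] [  4   7  13  12 127] [0.52278353 0.07175041 0.12      ]Traceback (most recent call last):
  File "<stdin>", line 14, in <module>
ValueError: max() iterable argument is empty
```

```bash
python3 - <<'E'
from h import *
T=get_image("top");S=get_image("scene")
tc=lambda p:(p[0]/4+200-.375,p[1]/4+180-.375); sc=lambda p:(p[0]/4+260-.375,p[1]/4+180-.375)
R=lambda L:[np.round(x[:2],4).tolist() for x in L]
print("cover top",R([onz(T,tc(p),.114) for p in((136,203),(529,168),(550,410),(148,443))]))
print("cover scn",R([onz(S,sc(p),.114) for p in((212,74),(618,121),(605,340),(172,286))]))
print("slot top",R([onz(T,tc(p),.146) for p in((458,306),(484,266))]))
print("slot scene",R([onz(S,sc(p),.146) for p in((243,172),(285,130))]))
print("marks top",R([onz(T,tc(p),.114) for p in((412,298),(533,287))]))
print("marks scn",R([onz(S,sc(p),.114) for p in((198,173),(328,189))]))
print("hinge top",onz(T,tc((245,312)),.118),"staple",onz(T,tc((120,322)),.133))
print("screws top",R([onz(T,tc(p),.1) for p in((60,82),(584,38),(622,441),(87,490))]))
print("screws scn",R([onz(S,sc(p),.1) for p in((674,492),(67,410),(150,42),(688,108))]))
E
```

```text
cover top [[0.5829, 0.2109], [0.6061, -0.0455], [0.4481, -0.0585], [0.427, 0.2004]]
cover scn [[0.4559, -0.0591], [0.4307, 0.197], [0.5878, 0.2117], [0.6126, -0.0429]]
slot top [[0.5127, 0.0009], [0.5381, -0.0155]]
slot scene [[0.5446, -0.0163], [0.5091, 0.0009]]
marks top [[0.5207, 0.0308], [0.5279, -0.0478]]
marks scn [[0.5312, -0.0484], [0.5237, 0.0317]]
hinge top [0.51125067 0.13847451 0.118     ] staple [0.50355667 0.21648263 0.133     ]
screws top [[0.666, 0.2653], [0.6961, -0.0831], [0.4284, -0.1061], [0.3967, 0.2418]]
screws scn [[0.6676, 0.2653], [0.6995, -0.0829], [0.4303, -0.1078], [0.3993, 0.24]]
```

Both views agree to a few mm. Module yaw is about 0.09 rad, the fastener is at about (.526,-.008), the pad at (.519,.072) and the hinge at (.513,.141). The wing points about -0.5 rad in world axes. First I shut the fingers and turn the tool so that its x axis lies along module y (-1.30 rad).

```bash
python3 -m inch '[[0,0,0,0,-0.18],[0,0,0,0,-0.18],[0,0,0,0,-0.18],[0,0,0,0,-0.18],[0,0,0,0,-0.18],[0,0,0,0,-0.18],[0,0,0,0,-0.18],[0,0,0,0,-0.04],[0,0,0,0,0]]'
cat >> h.py <<'E'
from scipy.spatial.transform import Rotation as Ro
def th():
    q=get_state()["tool_rot"]; M=Ro.from_quat([*q[1:],q[0]]).as_matrix(); return M
def go(x,y,z):
    s=get_state(); M=th(); d=np.array([x,y,z])-s["tool_pos"]
    print("theta",round(float(np.arctan2(M[1,0],M[0,0])),4),"pos",s["tool_pos"].round(4),"F",s["ft_force"].round(2),"t",s["clock"],"-> tool cm",(M.T@d*100).round(2))
E
python3 - <<'E'
from h import *
go(.515,.1165,.256)
T=get_image("top");S=get_image("scene")
tc=lambda p:(p[0]/4+200-.375,p[1]/4+180-.375); sc=lambda p:(p[0]/4+260-.375,p[1]/4+180-.375)
h=np.array([.5127,.1414,.118])
for q in np.arange(.9,1.55,.1):
    X=h+.102*np.array([-.09*np.cos(q),.996*np.cos(q),np.sin(q)])
    print(round(q,2),((proj(T,X)+.375-[200,180])*4).round(),((proj(S,X)+.375-[260,180])*4).round())
print(((proj(T,h)+.375-[200,180])*4).round(),((proj(S,h)+.375-[260,180])*4).round())
E
```

```text
clock: 1.42
tool_pos: [0.2368, -0.632, 0.2562]
tool_rot: [-0.0, 0.677, 0.736, 0.0]
ft_force: [-0.6, 0.4, -0.2]
opening: 0.0003
theta 1.6556 pos [ 0.2368 -0.632   0.2562] F [-0.6   0.41 -0.22] t 1.425 -> tool cm [7.223e+01 3.405e+01 4.000e-02]
0.9 [121. 308.] [636. 145.]
1.0 [133. 306.] [623. 137.]
1.1 [147. 304.] [609. 130.]
1.2 [161. 302.] [593. 124.]
1.3 [176. 300.] [577. 118.]
1.4 [192. 298.] [560. 114.]
1.5 [209. 296.] [542. 110.]
[240. 310.] [509. 207.]
```

```bash
python3 -m inch '[[0,4,2,0,0],[0,4,2,0,0],[0,4,2,0,0],[0,4,2,0,0],[0,4,2,0,0],[0,4,2,0,0],[0,4,2,0,0],[0,4,2,0,0],[0,4,2,0,0],[0,4,2,0,0],[0,4,2,0,0],[0,4,2,0,0]]'
python3 - <<'E'
from h import *
go(.515,.1165,.256)
E
```

```text
clock: 3.02
tool_pos: [0.4343, -0.1313, 0.2566]
tool_rot: [0.0, 0.676, 0.737, 0.0]
ft_force: [0.5, 0.1, -0.6]
opening: 0.0002
theta 1.6565 pos [ 0.4343 -0.1313  0.2566] F [ 0.54  0.13 -0.61] t 3.025 -> tool cm [24.   10.16  0.06]
```

```bash
python3 -m inch '[[0,4,1.7,0,0],[0,4,1.7,0,0],[0,4,1.7,0,0],[0,4,1.7,0,0],[0,4,1.7,0,0],[0,4,1.7,0,0],[0,0,0,0,0],[0,0,0,0,0]]'
python3 - <<'E'
from h import *
go(.515,.1165,.256)
S=get_image("scene");T=get_image("top")
cv2.imwrite("pics/a1.png",np.hstack([cv2.resize(S["image"][130:280,280:450,::-1],(400,350)),cv2.resize(T["image"][180:310,200:350,::-1],(400,350))]))
E
```

```text
clock: 4.03
tool_pos: [0.5142, 0.115, 0.2562]
tool_rot: [-0.0, 0.676, 0.737, -0.0]
ft_force: [-0.3, -1.6, -1.3]
opening: 0.0001
theta 1.6578 pos [0.5142 0.115  0.2562] F [-0.3  -1.62 -1.33] t 4.025 -> tool cm [0.14 0.09 0.02]
```

View pics/a1.png

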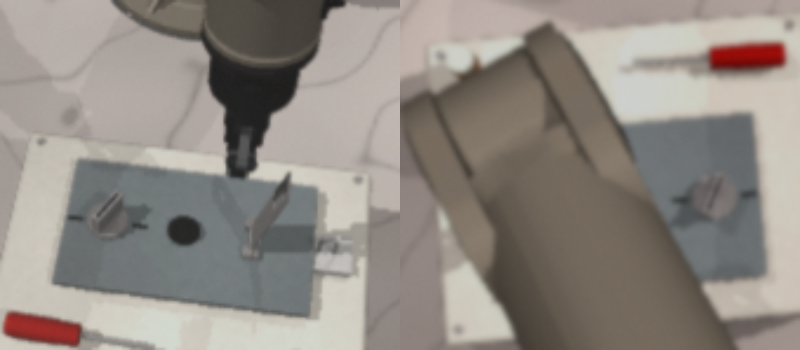

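The fingertips hang just on the -y side of the upright hasp (left image, about (240,170)). I'll lower them, then push along the closing arc.

```bash
python3 -m inch '[[0,0,0,2.8,0],[0,0,0,2.8,0],[0,1.5,0.1,0,0],[0,1.5,0,0,0],[0,0.8,0,0.4,0],[0,0.8,0,0.4,0],[0,0.6,0,0.5,0],[0,0.7,0,0.6,0],[0,0.4,0,0.6,0],[0,0.4,0,0.7,0],[0,0.2,0,0.5,0],[0,0.2,0,0.6,0]]'
python3 - <<'E'
from h import *
go(.5087,.186,.145)
S=get_image("scene")
cv2.imwrite("pics/a2.png",cv2.resize(S["image"][130:280,280:450,::-1],(680,600)))
E
```

```text
clock: 5.62
tool_pos: [0.5092, 0.1861, 0.157]
tool_rot: [-0.0, 0.675, 0.737, -0.0]
ft_force: [0.7, -0.8, 0.4]
opening: -0.0001
theta 1.6587 pos [0.5092 0.1861 0.157 ] F [ 0.69 -0.77  0.37] t 5.625 -> tool cm [-0.01 -0.05  1.2 ]
```

View pics/a2.png

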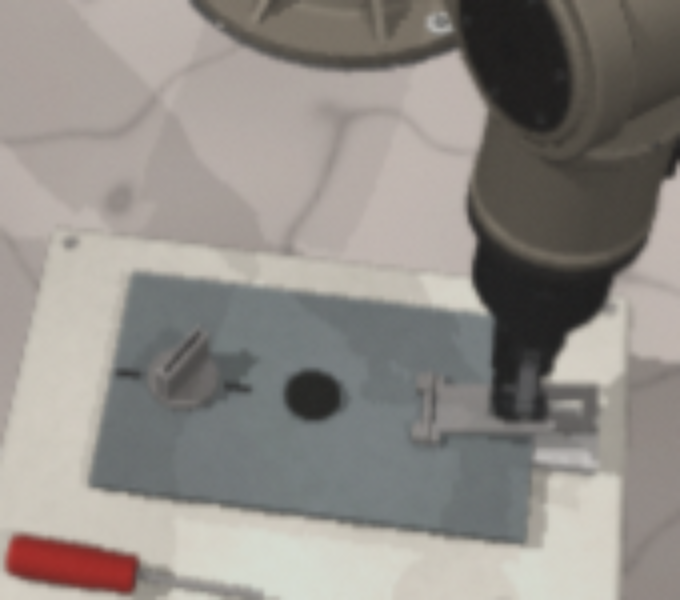

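The hasp is nearly flat under the fingers (at about (520,410)). I'll press it the rest of the way down.

```bash
python3 -m inch '[[0,-0.2,0,0.5,0],[0,-0.1,0,0.4,0],[0,0,0,0.3,0],[0,0,0,0,0]]'
python3 -m inch '[[0,0,0,0.2,0],[0,0,0,0,0]]'
```

```text
clock: 6.18
tool_pos: [0.5094, 0.183, 0.1452]
tool_rot: [-0.0, 0.675, 0.737, -0.0]
ft_force: [-0.1, 0.7, 0.1]
opening: -0.0006
clock: 6.42
tool_pos: [0.5096, 0.1831, 0.1435]
tool_rot: [0.0, 0.675, 0.737, 0.0]
ft_force: [-1.4, -0.7, 4.5]
opening: 0.0001
```

```bash
python3 -m inch '[[0,0,0,0.2,0],[0,0,0,0,0],[0,0,0,0,0]]'
python3 -m inch '[[0,0,0,-2,0],[0,0,0,-4,0],[0,-4,0,-3,0],[0,-5,0,0,0],[0,-5,0,0,-0.1],[0.5,0,0,0,-0.18],[0.5,0,0,0,-0.18],[0.5,0,0,0,-0.18],[0.5,0,0,0,-0.18],[0.5,0,0,0,-0.18],[0.5,0,0,0,0],[0.5,0,0,0,0]]'
python3 - <<'E'
from h import *
go(.526,-.008,.2)
S=get_image("scene")
cv2.imwrite("pics/a3.png",cv2.resize(S["image"][130:280,280:450,::-1],(680,600)))
E
```

```text
clock: 6.8
tool_pos: [0.5096, 0.1831, 0.1417]
tool_rot: [0.0, 0.675, 0.738, 0.0]
ft_force: [-1.6, -1.8, 7.6]
opening: 0.0002
clock: 8.3
tool_pos: [0.5218, 0.0436, 0.2318]
tool_rot: [0.0, 0.241, 0.97, 0.0]
ft_force: [-1.2, -0.4, -0.6]
opening: 0.0427
theta 2.6543 pos [0.5218 0.0436 0.2318] F [-1.15 -0.44 -0.55] t 8.3 -> tool cm [-2.78 -4.36  3.19]
```

View pics/a3.png

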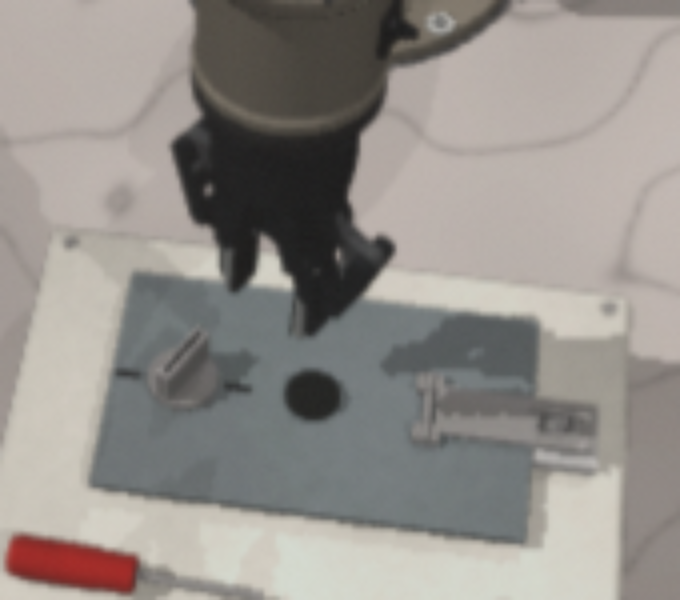

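The hasp lies flat with the staple through its slot (at about (565,422)). Next I go above the wing.

```bash
python3 -m inch '[[0.5,-1.4,-2.2,0,0],[0.5,-1.4,-2.2,0,0],[0.5,0,0,2.5,0],[0.5,0,0,2,0],[0.5,0,0,0,0]]'
python3 - <<'E'
from h import *
go(.526,-.008,.149)
S=get_image("scene");T=get_image("top")
cv2.imwrite("pics/a4.png",np.hstack([cv2.resize(S["image"][150:270,280:400,::-1],(400,400)),cv2.resize(T["image"][200:310,260:370,::-1],(400,400))]))
E
```

```text
clock: 8.98
tool_pos: [0.5253, -0.0079, 0.1851]
tool_rot: [-0.001, 0.239, 0.971, -0.0]
ft_force: [0.3, -0.1, 0.4]
opening: 0.0427
theta 2.6588 pos [ 0.5253 -0.0079  0.1851] F [ 0.34 -0.09  0.4 ] t 8.975 -> tool cm [-0.08  0.02  3.61]
```

View pics/a4.png

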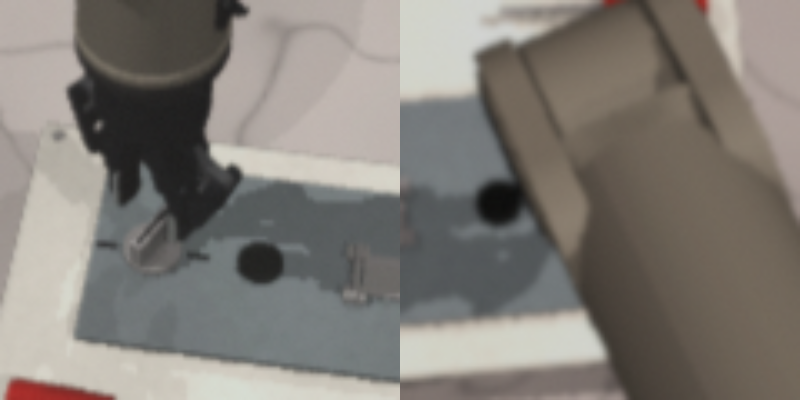

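The fingers straddle the wing (left image, about (150,235)). I'll descend and grip lightly.

```bash
python3 -m inch '[[0.5,0,0,2,0],[0.5,0,0,1.6,0],[0.5,0,0,0,0]]' 25
python3 -m inch '[[0,0,0,0,0],[0,0,0,0,0],[0,0,0,0,0],[0,0,0,0,0],[0,0,0,0,0]]' 25
python3 - <<'E'
from h import *
go(.526,-.008,.149)
S=get_image("scene")
cv2.imwrite("pics/a5.png",cv2.resize(S["image"][150:270,280:400,::-1],(600,600)))
E
```

```text
clock: 9.45
tool_pos: [0.5253, -0.0083, 0.1489]
tool_rot: [-0.001, 0.239, 0.971, -0.0]
ft_force: [-0.2, 0.4, -0.4]
opening: 0.043
clock: 10.07
tool_pos: [0.5254, -0.0094, 0.1505]
tool_rot: [-0.0, 0.24, 0.971, -0.001]
ft_force: [-5.9, -5.7, 3.6]
opening: 0.0093
theta 2.6579 pos [ 0.5254 -0.0094  0.1505] F [-5.95 -5.69  3.58] t 10.075 -> tool cm [0.01 0.15 0.15]
```

View pics/a5.png

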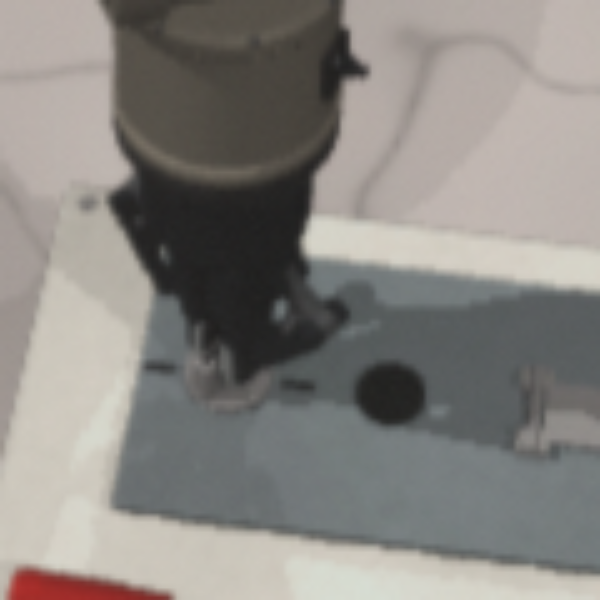

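```bash
python3 -m inch '[[0,0,-0.15,-0.3,0],[0,0,0,0,0]]'
python3 -m inch '[[0,0,0,0,0.12],[0,0,0,0,0.12],[0,0,0,0,0.12],[0,0,0,0,0.12],[0,0,0,0,0.12],[0,0,0,0,0.12],[0,0,0,0,0.12],[0,0,0,0,0.12],[0,0,0,0,0.04],[0,0,0,0,0],[0,0,0,0,0]]'
python3 - <<'E'
from h import *
go(.526,-.008,.149)
E
```

```text
clock: 10.38
tool_pos: [0.5248, -0.0096, 0.1526]
tool_rot: [-0.001, 0.239, 0.971, 0.0]
ft_force: [3.8, 3.6, -21.9]
opening: 0.0094
clock: 11.75
tool_pos: [0.5237, -0.0103, 0.1525]
tool_rot: [-0.001, 0.675, 0.737, -0.001]
ft_force: [-4.5, -2.4, -12.7]
opening: 0.0096
theta 1.6583 pos [ 0.5237 -0.0103  0.1525] F [ -4.5   -2.41 -12.68] t 11.75 -> tool cm [0.21 0.25 0.35]
```

```bash
python3 -m inch '[[0.45,0,0,0,0],[0.45,0,0,0,0],[0.45,0,0,0,0],[0.45,0,0,0,0],[0.45,0,0,-3,0],[0.45,0,0,-4,0],[0,4,0,-1,0],[0,4,0,0,0],[0,0,0,0,0],[0,0,0,0,0],[0,0,0,0,0]]'
python3 - <<'E'
from h import *
go(.519,.072,.165)
S=get_image("scene");T=get_image("top")
cv2.imwrite("pics/a6.png",np.hstack([cv2.resize(S["image"][150:270,280:400,::-1],(400,400)),cv2.resize(T["image"][200:310,260:370,::-1],(400,400))]))
E
```

```text
clock: 13.12
tool_pos: [0.5185, 0.069, 0.2332]
tool_rot: [-0.0, 0.676, 0.737, -0.0]
ft_force: [0.6, -0.7, -0.5]
opening: -0.0001
theta 1.6575 pos [0.5185 0.069  0.2332] F [ 0.65 -0.73 -0.5 ] t 13.125 -> tool cm [0.29 0.08 6.82]
```

View pics/a6.png

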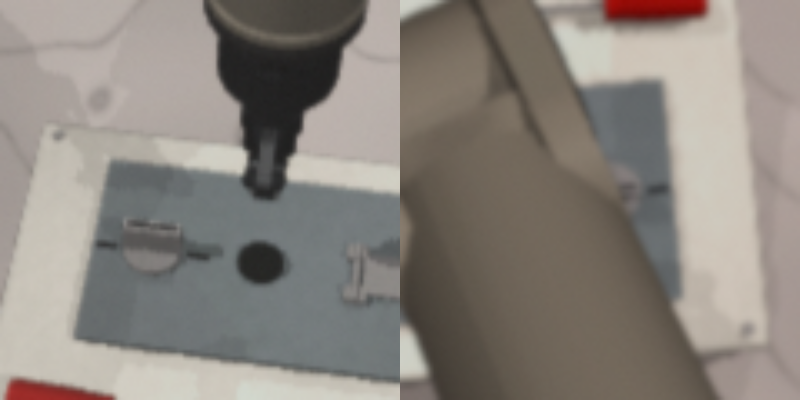

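The wing slot (125,222)-(181,229) now runs parallel to the marks (97,243)-(210,257). I'll check the angle numerically from a larger view.

```bash
python3 - <<'E'
from h import *
S=get_image("scene")
cv2.imwrite("pics/a7.png",cv2.resize(S["image"][205:240,300:350,::-1],(800,560),interpolation=cv2.INTER_CUBIC))
E
```

```text
(no output)
```

View pics/a7.png

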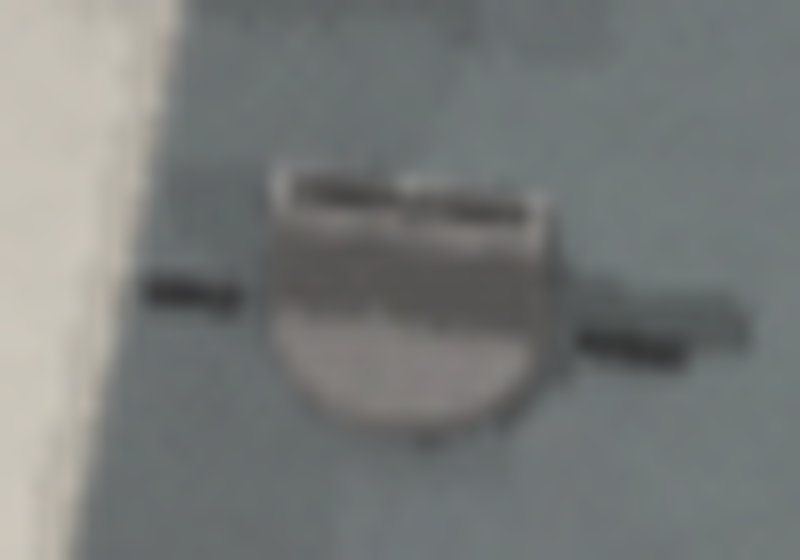

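The slot slope is 0.096 against 0.128 for the marks, so the error is about 0.03 rad, well inside the tolerance. Now I press the pad.

```bash
python3 -m inch '[[0,0.3,0.1,3,0],[0,0,0,3,0],[0,0,0,1.5,0],[0,0,0,0.5,0],[0,0,0,0,0],[0,0,0,0,0]]'
python3 -m inch '[[0,0,0,0.3,0],[0,0,0,0.3,0],[0,0,0,0,0],[0,0,0,0,0]]'
```

```text
clock: 14.02
tool_pos: [0.5196, 0.0732, 0.1542]
tool_rot: [0.0, 0.675, 0.737, 0.0]
ft_force: [-0.4, -0.5, 0.3]
opening: 0.0001
clock: 14.52
tool_pos: [0.5191, 0.0731, 0.1474]
tool_rot: [-0.0, 0.675, 0.738, 0.0]
ft_force: [-0.2, 0.2, 1.2]
opening: 0.0
```

```bash
python3 -m inch '[[0,0,0,0.3,0],[0,0,0,0.3,0],[0,0,0,0,0],[0,0,0,0,0]]'; python3 -m inch '[[0,0,0,0.3,0],[0,0,0,0,0],[0,0,0,0,0]]'
```

```text
clock: 15.02
tool_pos: [0.5194, 0.0732, 0.1415]
tool_rot: [0.0, 0.675, 0.738, 0.0]
ft_force: [-1.0, -0.8, 6.9]
opening: 0.0
clock: 15.4
tool_pos: [0.5194, 0.0732, 0.1387]
tool_rot: [0.0, 0.675, 0.738, 0.0]
ft_force: [-2.9, -0.8, 11.8]
opening: -0.0002
```

```bash
python3 -m inch '[[0,0,0,0.2,0],[0,0,0,0,0],[0,0,0,0,0]]'
```

```text
clock: 15.78
tool_pos: [0.5194, 0.0732, 0.137]
tool_rot: [0.0, 0.675, 0.738, 0.0]
ft_force: [-4.5, -1.2, 16.6]
opening: 0.0002
```

```bash
python3 -m inch '[[0,0,0,0.2,0],[0,0,0,0,0],[0,0,0,0,0],[0,0,0,0,0]]'
python3 - <<'E'
from h import *
S=get_image("scene");T=get_image("top")
cv2.imwrite("pics/a8.png",np.hstack([cv2.resize(S["image"][150:270,300:450,::-1],(500,400)),cv2.resize(T["image"][200:310,200:310,::-1],(300,300)).repeat(1,0) if 0 else cv2.resize(T["image"][200:310,210:310,::-1],(300,400))]))
print(get_state()["ft_force"],get_state()["tool_pos"])
E
```

```text
clock: 16.27
tool_pos: [0.5197, 0.0733, 0.1366]
tool_rot: [0.001, 0.675, 0.737, 0.0]
ft_force: [-16.5, -4.2, 50.9]
opening: -0.0003
[-15.92284126  -4.28337003  50.64232994] [0.51962063 0.07326956 0.13656797]
```

View pics/a8.png

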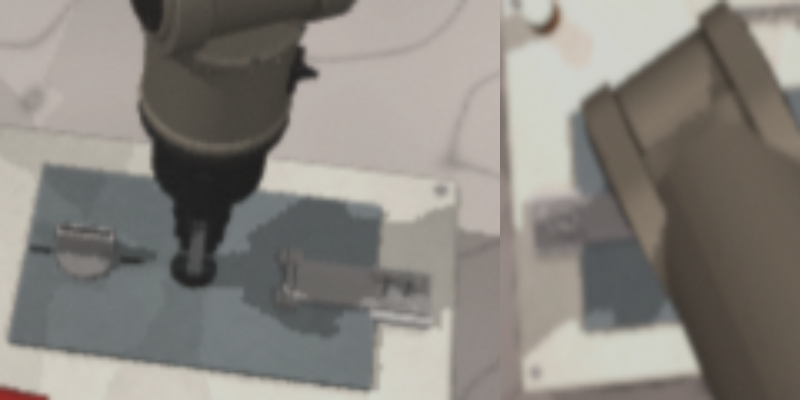

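The cover hit its hard stop (force jumped to 51 N). I'll ease off slightly.

```bash
python3 -m inch '[[0,0,0,-0.1,0],[0,0,0,0,0],[0,0,0,0,0],[0,0,0,0,0],[0,0,0,0,0]]'
```

```text
clock: 17.0
tool_pos: [0.5195, 0.0732, 0.1368]
tool_rot: [0.001, 0.675, 0.737, 0.0]
ft_force: [-11.4, -2.8, 33.4]
opening: -0.0
```

```bash
python3 - <<'E'
from plant import *
print(job_done()); s=get_state(); print(s["clock"],s["ft_force"],s["tool_pos"])
E
```

```text
the job is handed in; nothing more can be done
None
the job is handed in; nothing more can be done
```

The cover is closed and I handed the job in at about 17 s of the 64 s allowed, with the shut fingers still pressing the rubber pad. No verdict was reported.

- **Hasp:** I pushed it shut and pressed it flat with about 7.6 N. The later pictures show it level, with the staple through its slot.
- **Fastener:** I gripped the wing and turned it 1.0 rad clockwise, then let go. The slot line in the picture is about 0.03 rad off the marks, against a tolerance of 0.17 rad.
- **Pad:** I pressed until the force jumped from 17 N to 51 N, which I took as the cover reaching its frame. I then eased off to a steady 33 N, above the 14 N or so needed for fully down. The fingers were about 80 mm from the wing.
- **Bystanders:** Nothing I did went near the bottles, glassware, carton, vial or screwdriver. I did not measure their positions again at the end.
- **Disagreement:** The two cameras differed by 3 to 6 mm in x for the same points, so I used averages. The contacts were consistent with them.

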